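# Load the cassette magazine and lock its keeper rail

### The job

Change over the tape magazine for the next transfer: turn its locking knob until it clicks over and the keeper rail draws back, lift the finished cassette pack out of the middle bay and lay it flat in the middle of the shallow grey out-tray, then put every banded pack of three cassettes lying on the desk into a bay of its own, tilting it in under the front lip and laying it down flat and fully home. When all are in, turn the knob back until it clicks over again so that the rail holds them; leave the other things on the desk where they are.

Things in the scene. Friction and masses are not known exactly. Their poses are not given: they have to be found in the camera images.
- pack0: Banded pack: a pile of three flat grey tape cassettes, white paper band round the middle, one rigid block 73 (x) by 54 (y) by 31.5 (z) mm, about 0.13 kg, flat on the desk. Origin: centre of its underside, z up. Either end may go under the lip. Grip it across the 54 mm with fingertips at least 15 mm above its underside, to clear the bay's low walls. Two or three packs are present, the others None.
- pack1: Banded pack: a pile of three flat grey tape cassettes, white paper band round the middle, one rigid block 73 (x) by 54 (y) by 31.5 (z) mm, about 0.13 kg, flat on the desk. Origin: centre of its underside, z up. Either end may go under the lip. Grip it across the 54 mm with fingertips at least 15 mm above its underside, to clear the bay's low walls. Two or three packs are present, the others None.
- pack2: Banded pack: a pile of three flat grey tape cassettes, white paper band round the middle, one rigid block 73 (x) by 54 (y) by 31.5 (z) mm, about 0.13 kg, flat on the desk. Origin: centre of its underside, z up. Either end may go under the lip. Grip it across the 54 mm with fingertips at least 15 mm above its underside, to clear the bay's low walls. Two or three packs are present, the others None.
- done_pack: The finished pack, just like the others (73 x 54 x 31.5 mm, origin and axes alike), flat in the middle bay (bay1) at the start, long side along the bay. It comes out the way packs go in, reversed: raise its end at the low rear wall by 20 to 25 degrees, draw it back from under the lip, lift.
- tray_in (a point): Centre of the inner floor of the shallow grey out-tray, 4 mm or so above the desk: outside 130 (x) by 120 (y) mm, walls 4 mm thick, 19 mm high over the desk. It stands on the robot's right, beyond the bay0 end of the magazine. The finished pack may lie there in any direction, its middle within about 30 mm of this point.
- bay0 (a point): Magazine bay farthest from the knob. All bays are alike, 90 mm apart; the point is the centre of the bay floor, 5 mm above the desk. Axes (the magazine's): x from the tall front wall to the low rear wall, y along the row towards the knob, z up. Inside 80 mm (x) by 58 mm (y). Rear and side walls rise only 12 mm above the floor; between two bays the side wall is 32 mm wide.
- bay1 (a point): Middle bay, like bay0. Front wall at x = -40 mm, 43 mm high over the floor; its lip, 4 mm thick, reaches 11 mm over the bay (to x = -29), 39 mm clear beneath. Lip and rear wall leave only 69 mm, so a pack does not go in level: tilt it 20 to 25 degrees, its end towards the front wall low, pass that end under the lip up to the wall, then lower the other end.
- bay2 (a point): Bay nearest the knob, like bay0 and bay1. Point, axes and sizes as there.
- rail (a point): Middle of the top of the keeper rail, a steel bar along the row of bays, 12 mm wide (x) and 8 mm thick; its underside is 35 mm above the bay floors. Locked, it covers x 24 to 36 mm of every bay; open, it has drawn back to x 62 to 74, clear of the bays. The knob drives it. It cannot close over a pack that is not down. Axes as the bays.
- lock_knob (a joint): Angle of the magazine's black locking knob (rad), growing clockwise seen from above. About 0: locked; about 1.2: open. These are its stops. An over-centre detent resists with about 0.2 N m at first, less and less towards 0.6; past that the knob snaps on to the other stop by itself. Let go before 0.6, it springs back.
- lock_grip (a point): Centre of the top face of the locking knob's upright bar grip, on its axis, 81 mm above the desk. The bar is 46 mm long (its x axis), 12 mm wide (y) and 24 mm tall, on a 46 mm disc 7 mm high on the housing (top 50 mm above the desk). The axes turn with the knob; at joint value 0 they are the bays' axes.
- single: Bystander: one loose cassette without a band, 73 x 54 x 10.5 mm; origin centre of underside. Leave it.
- eraser: Bystander: a dark rubber eraser block 50 x 22 x 12 mm; origin centre of underside.
- mug: Bystander: a white mug, 80 mm across, 90 mm tall; origin centre of underside.
- reel: Bystander: a tape reel lying flat, 126 mm across, 10 mm thick; origin centre of underside.
- loupe: Bystander: a black magnifier 54 mm across, 45 mm tall; origin centre of underside.
- remote: Bystander: a black remote control 150 x 45 x 16 mm; origin centre of underside.
- cardbox: Bystander: a small cardboard box 100 x 130 x 60 mm; origin centre of underside.
Mind the look-alikes: they are no part of the job. There is more than one size of the part that bears tray_in; the job needs the middle-sized. What is shaped like the pack2 but blue is not meant.

How it is judged:
By the outcome, as a careful person would: the job done as asked, in the order asked, and still so for the second after the job is handed in, with the robot touching nothing.
Of pack0, pack1, pack2 only 2 to 3 are there at a start; the rules pass over those that are not, and their reading is None.
At some moment in a run one of pack0, pack1, pack2 may be knocked a few centimetres aside while the robot is not near it.
It also fails if it takes over 200 s, if anything falls off the work surface, if the arm or the gripper's body presses on something with over 40 N, if the wrist force passes 120 N, or if a joint passes its speed limit or range.

### The arm

A 7-joint arm with a two-finger parallel gripper is mounted at the origin on the work surface. World frame = base frame: x ahead of the robot, y to its left, z up, the work surface at z = 0. Lengths are in m, angles in rad, forces in N, time in s.
With the tool pointing down it reaches from about 0.4 to 0.875 m from the base axis. Payload 19.3 kg.
Tool frame: the origin (TCP) lies where the fingers leave the gripper's body, on its centre line; the fingertips stand 73 mm ahead of it and the grasp point (between the pads) lies 54 mm ahead of it (bot.tcp_to_grasp is the distance from the TCP to the grasp point, in m); z points along the fingers, y is the direction in which the jaws open and shut (so a half turn about z gives the same grasp; the last joint's range is limited). The gripper opens to 85 mm and grips with 20 to 120 N. Pads are 22 mm wide; open, the fingers measure 114 mm over their backs; the gripper's body (76 mm by 85 mm) begins 54 mm behind the grasp point. The pads swing forward as they close: fully open they stand 13 mm farther back than shut.
Start: joints at [-1.378, 0.521, -0.036, 1.599, 0.021, 1.021, -0.113], TCP at [0.162, 0.604, 0.304] pointing down, gripper open.
Joint ranges: [-2.91, 2.91], [-0.3, 2.13], [-1.5, 1.42], [0.17, 2.43], [-1.26, 4.41], [0.16, 1.93], [-2.52, 2.52]. Speed limits (rad/s): [1.89, 1.89, 2.39, 2.39, 3.01, 3.01, 3.01].

### API

Orientations are given as a unit quaternion [w, x, y, z].
In Python, from workcell import bot, ik, observe, imaging gives the robot as it stands. The module is installed in compiled form; this text tells all that it offers. Calls block until the motion is done:
- bot.move_pose(position, orientation): joint-space move of the TCP to a pose.
- bot.line_to(position, frame=None, vel=0.15, stop_force=None): straight line of the TCP; frame=None keeps the orientation; vel is the mean speed in m/s. With stop_force (N) it stops when the force on the tool has changed by that much, and returns True; else False.
- bot.goto_joints(angles): joint-space move.
- bot.move_gripper(opening, grasp_force=None): opening from 0.0 (shut) to 1.0 (fully open); grasp_force is the grip in N (None keeps the last); returns when the fingers have stopped.
- bot.pause(seconds).
- ik(position, orientation): joint angles nearest the present ones, or None.
- observe(): the state.
- imaging.get_image(name): name is "side" or "top"; returns a dict with "img" (384x512x3 uint8, blue, green, red), "depth" (384x512 float32, m along the optical axis (not along the pixel's ray), 0 where there is no reading), "K" (3x3 intrinsics, pixels), "T" (4x4, takes a point from camera to world coordinates). Camera axes: x right, y down, z forward; pixel columns grow to the right and rows downward; lengths in m; the calibration is good to about 2 mm. A picture is of the moment at which its call begins.
A pose or a line that the arm cannot do raises bot.IKError and nothing moves.
- bot.close_job(): hands the job in, once; it reports no verdict.
The state is a dict: "time_s": time; "q": joint angles; "qvel": joint speeds; "joint_efforts": joint torques, N m; "position": TCP position; "eef_rot": TCP orientation; "force": force on the tool from outside, world axes, zero at the start; "ft_torque": the same for the moment, N m; "gripper_width": opening from 0.0 (shut) to 1.0 (fully open).
Only numpy, scipy, OpenCV 4.12 (cv2) and the standard library are available. Lean on these libraries where they do the work, as an engineer would, in place of code of your own. Each camera call takes 0.05 s, during which the arm holds its last target.

## Working session

There is one attempt and no reset: what is moved stays moved. The work goes in short steps, each a Python script; the robot and the scene stay as the last script left them, time stands still between calls to the robot, and variables do not carry over. Pictures are saved under pics/ and viewed, and the job is handed in when it is done.

```bash
mkdir -p pics; ls; python3 - <<'E'
from workcell import bot, ik, observe, imaging
import cv2, numpy as np
for n in("top","side"):
    d=imaging.get_image(n); cv2.imwrite(f"pics/{n}0.png",d["img"]); np.savez(f"{n}0.npz",**d)
    print(n,d["K"].tolist(),d["T"].round(4).tolist(),d["depth"].min(),d["depth"].max())
s=observe(); print(s)
E
```

```text
pics
top [[358.67987632025563, 0.0, 258.6108176533389], [0.0, 358.67987632025563, 190.4905304278828], [0.0, 0.0, 1.0]] [[-0.0177, -0.9903, 0.1377, 0.3056], [-0.9998, 0.0183, 0.0032, -0.0464], [-0.0057, -0.1376, -0.9905, 1.1888], [0.0, 0.0, 0.0, 1.0]] 0.0 2.1378675
side [[420.7795032245647, 0.0, 252.4110392901626], [0.0, 420.7795032245647, 187.6750910312636], [0.0, 0.0, 1.0]] [[0.9839, -0.1268, 0.1257, 0.2836], [-0.177, -0.5994, 0.7806, -1.037], [-0.0236, -0.7903, -0.6122, 0.8395], [0.0, 0.0, 0.0, 1.0]] 0.0 3.7624636
{'time_s': 0.1, 'q': array([-1.37821027,  0.52194082, -0.03633932,  1.59992478,  0.02119837,
        1.02111262, -0.11280471]), 'qvel': array([ 0.00075472, -0.00106715, -0.00088526, -0.00206536,  0.0012684 ,
       -0.00013595,  0.00044393]), 'joint_efforts': array([ 2.78962441e-03, -9.28489280e+01,  1.98312499e+00, -3.70529580e+01,
        1.80404854e-02,  5.18459128e-03, -5.33487230e-05]), 'position': array([0.16232073, 0.60332506, 0.30340098]), 'eef_rot': array([-3.44275726e-05,  1.31018599e-01,  9.91379784e-01, -4.99162191e-04]), 'force': array([-0.14441239,  0.24843158,  1.02096645]), 'ft_torque': array([ 0.04023396, -0.00847337,  0.02193447]), 'gripper_width': 1.00116366371925}
```

View pics/top0.png

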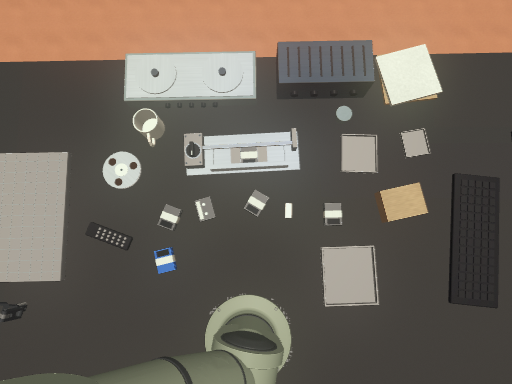

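View pics/side0.png

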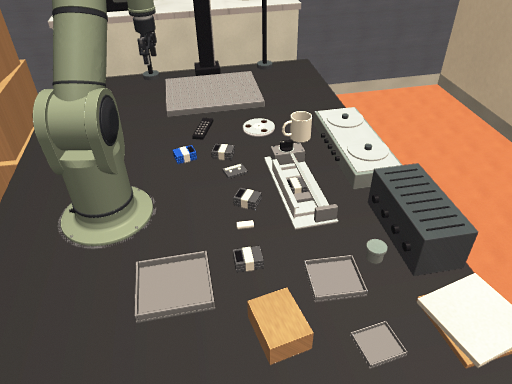

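```bash
cat > h.py <<'E'
import numpy as np, cv2
def load(n): return dict(np.load(n+".npz"))
def pts(d):
    h,w=d["depth"].shape; u,v=np.meshgrid(np.arange(w),np.arange(h)); z=d["depth"]; K=d["K"]
    P=np.stack([(u-K[0,2])/K[0,0]*z,(v-K[1,2])/K[1,1]*z,z],-1)
    return P@d["T"][:3,:3].T+d["T"][:3,3]
def ray(d,u,v,z):
    K=d["K"];r=d["T"][:3,:3]@np.array([(u-K[0,2])/K[0,0],(v-K[1,2])/K[1,1],1.]);o=d["T"][:3,3]
    return o+r*(z-o[2])/r[2]
def proj(d,p):
    q=np.linalg.inv(d["T"])@np.append(p,1); q=d["K"]@q[:3]; return q[:2]/q[2]
def crop(d,x0,y0,x1,y1,f,name):
    cv2.imwrite(name,cv2.resize(d["img"][y0:y1,x0:x1],None,fx=f,fy=f,interpolation=cv2.INTER_CUBIC))
E
python3 - <<'E'
from h import *
d=load("top0"); crop(d,150,120,350,270,4,"pics/c1.png")
s=load("side0"); crop(s,210,130,350,235,5.5,"pics/c2.png")
P=pts(d)
# height map
Z=P[...,2]; m=(Z*1000).clip(0,130)
im=cv2.applyColorMap((m*1.9).astype(np.uint8),cv2.COLORMAP_JET)
cv2.imwrite("pics/z.png",cv2.resize(im[120:270,150:350],None,fx=4,fy=4,interpolation=cv2.INTER_NEAREST))
print(ray(d,360,153,.004),ray(d,349,275,.004),ray(d,415,143,.004))
E
```

```text
[ 0.59180709 -0.38734377  0.004     ] [ 0.18979687 -0.3291606   0.004     ] [ 0.6229431  -0.57535511  0.004     ]
```

View pics/c1.png

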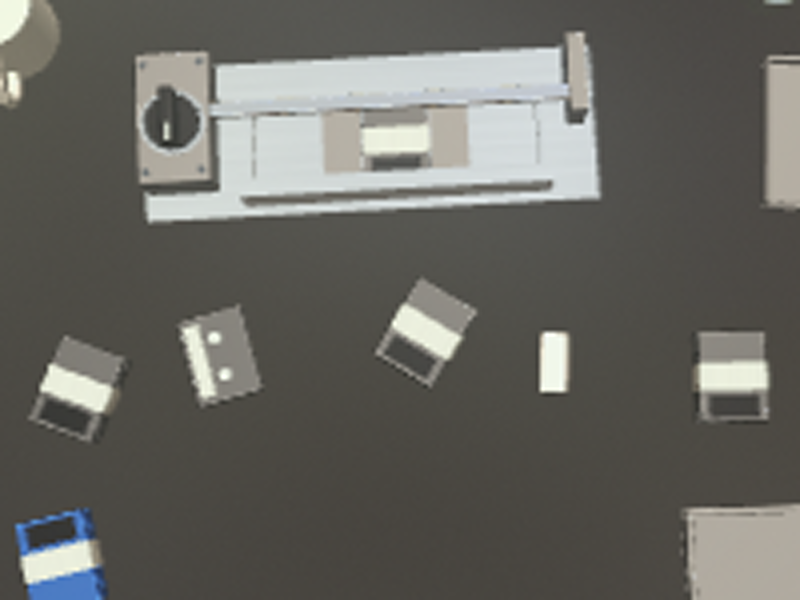

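View pics/c2.png

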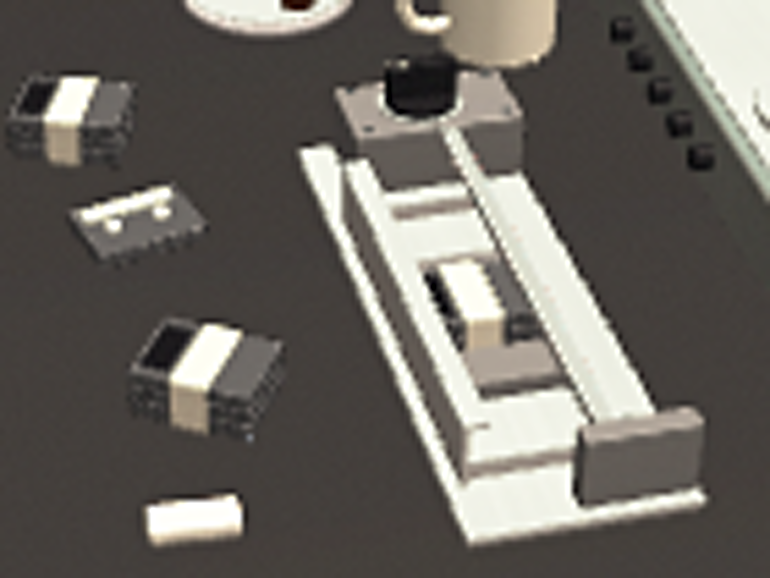

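View pics/z.png

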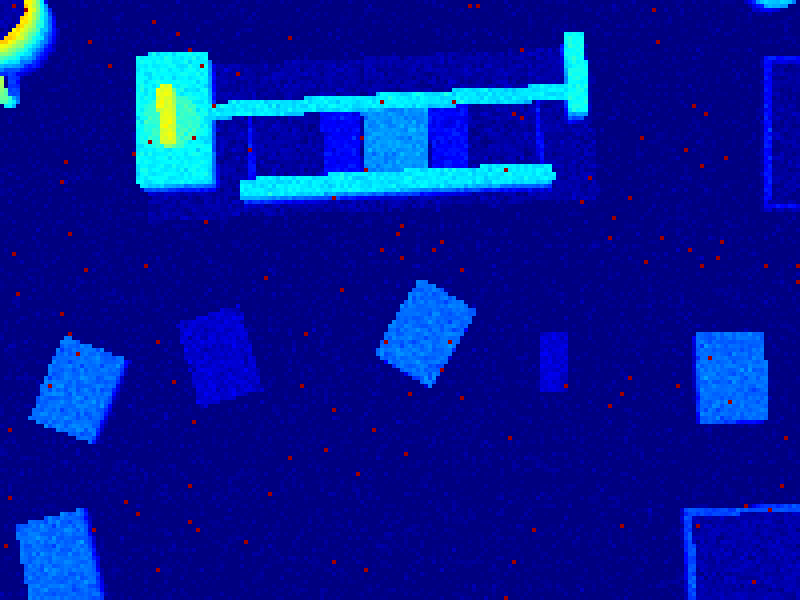

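Candidates, by top-view pixel:
- **Packs:** grey and banded at (169,217), (256,203) and (333,213). The look-alikes are the blue pack at (165,261) and the single loose cassette at (205,209), which has no band.
- **Trays:** (360,153) looks middle-sized, (349,275) is larger and (415,143) is smaller.
- **Knob:** (192,150) on the magazine. The reel (122,170), mug and loupe are clearly other things.

Next I'll measure them.

```bash
cat >> h.py <<'E'
def rects(d,zlo,zhi,ztop,roi,amin=60):
    """min-area rects of height band, cast on plane ztop"""
    P=pts(d); Z=P[...,2]; m=((Z>zlo)&(Z<zhi)).astype(np.uint8)*255
    x0,y0,x1,y1=roi; k=np.zeros_like(m); k[y0:y1,x0:x1]=m[y0:y1,x0:x1]
    k=cv2.medianBlur(k,3); out=[]
    for c in cv2.findContours(k,cv2.RETR_EXTERNAL,cv2.CHAIN_APPROX_NONE)[0]:
        if cv2.contourArea(c)<amin: continue
        w=np.array([ray(d,u,v,ztop)[:2] for u,v in c[:,0]],np.float32)
        (cx,cy),(a,b),t=cv2.minAreaRect(w*1000)
        if a<b: a,b,t=b,a,t+90
        M=cv2.moments(k if False else (lambda z:(cv2.drawContours(z,[c],-1,255,-1),z)[1])(np.zeros_like(k)),True)
        ce=ray(d,M['m10']/M['m00'],M['m01']/M['m00'],ztop)
        out.append(dict(c=(cx,cy),cen=ce[:2]*1000,L=a+3,W=b+3,yaw=(t+90)%180-90,px=(M['m10']/M['m00'],M['m01']/M['m00'])))
    return out
E
python3 - <<'E'
from h import *
d=load("top0")
f=lambda r:print({k:np.round(v,1) if k!='px' else np.round(v) for k,v in r.items()})
print("packs");[f(r) for r in rects(d,.022,.042,.0315,(150,180,350,280))]
print("trays");[f(r) for r in rects(d,.010,.03,.019,(310,120,440,310))]
print("mag high");[f(r) for r in rects(d,.041,.056,.048,(180,120,302,180),30)]
print("walls");[f(r) for r in rects(d,.011,.026,.017,(180,120,302,180),20)]
print("done");[f(r) for r in rects(d,.028,.041,.0365,(180,120,302,180),20)]
print("knob");[f(r) for r in rects(d,.07,.09,.081,(180,120,302,180),10)]
E
```

```text
packs
{'c': array([249.3, 261.4]), 'cen': array([249. , 261.3]), 'L': np.float64(74.9), 'W': np.float64(59.6), 'yaw': np.float64(13.0), 'px': array([164., 260.])}
{'c': array([386. , 248.3]), 'cen': array([385.9, 248.4]), 'L': np.float64(75.5), 'W': np.float64(59.5), 'yaw': np.float64(-21.3), 'px': array([169., 217.])}
{'c': array([ 385.7, -279.6]), 'cen': array([ 386.2, -279.2]), 'L': np.float64(75.0), 'W': np.float64(57.8), 'yaw': np.float64(-2.4), 'px': array([332., 214.])}
{'c': array([427.1, -33. ]), 'cen': array([426.9, -33. ]), 'L': np.float64(76.1), 'W': np.float64(57.7), 'yaw': np.float64(-32.0), 'px': array([256., 203.])}
trays
{'c': array([ 190.4, -325. ]), 'cen': array([ 169.3, -329. ]), 'L': np.float64(188.3), 'W': np.float64(176.5), 'yaw': np.float64(1.1), 'px': array([350., 282.])}
{'c': array([ 613.2, -341.3]), 'cen': array([ 616.8, -343.9]), 'L': np.float64(160.1), 'W': np.float64(80.5), 'yaw': np.float64(-40.3), 'px': array([348., 145.])}
mag high
{'c': array([549.6, -13. ]), 'cen': array([549.6, -13. ]), 'L': np.float64(256.3), 'W': np.float64(19.3), 'yaw': np.float64(-88.0), 'px': array([249., 165.])}
{'c': array([608.9,  15. ]), 'cen': array([610.6,  80.6]), 'L': np.float64(372.2), 'W': np.float64(114.1), 'yaw': np.float64(-88.3), 'px': array([220., 147.])}
walls
{'c': array([589.9,  35.9]), 'cen': array([590. ,  34.7]), 'L': np.float64(51.2), 'W': np.float64(33.2), 'yaw': np.float64(-0.6), 'px': array([235., 155.])}
{'c': array([593.3, -54.5]), 'cen': array([592.7, -55.5]), 'L': np.float64(54.4), 'W': np.float64(33.2), 'yaw': np.float64(-1.1), 'px': array([262., 154.])}
done
{'c': array([586. , -11.5]), 'cen': array([586.5, -11.2]), 'L': np.float64(53.6), 'W': np.float64(52.5), 'yaw': np.float64(-1.0), 'px': array([248., 154.])}
knob
{'c': array([599.7, 169.3]), 'cen': array([600.5, 168.7]), 'L': np.float64(48.8), 'W': np.float64(15.7), 'yaw': np.float64(0.5), 'px': array([191., 148.])}
```

```bash
python3 - <<'E'
from h import *
for n in("top","side"):
    d=load(n+"0"); P=pts(d); Q=P.reshape(-1,3)*1000
    # provisional magazine frame
    a=np.radians(2.05); o=np.array([586.5,-10.5])
    R=np.array([[np.cos(a),np.sin(a)],[-np.sin(a),np.cos(a)]])
    q=np.c_[(Q[:,:2]-o)@R.T,Q[:,2]]
    def box(x0,x1,y0,y1,z0,z1):
        m=(q[:,0]>x0)&(q[:,0]<x1)&(q[:,1]>y0)&(q[:,1]<y1)&(q[:,2]>z0)&(q[:,2]<z1); return q[m]
    def st(name,b,ax=0):
        if len(b)<10: print(n,name,len(b));return
        c=np.polyfit(b[:,1],b[:,0],1)
        print(n,name,len(b),"x lo/hi",np.percentile(b[:,0],[2,50,98]).round(1),"y",np.percentile(b[:,1],[2,50,98]).round(1),"z",np.median(b[:,2]).round(1),"slope",np.degrees(c[0]).round(2))
    st("rail",box(15,48,-115,115,42,56))
    st("lip",box(-60,-20,-140,140,42,56))
    st("wallL",box(-26,22,40,68,12,23)); st("wall+45",box(-26,22,25,65,11,23)); st("wall-45",box(-26,22,-65,-25,11,23))
    st("done",box(-40,23,-35,35,31,42))
    st("knob",box(-40,60,140,220,72,95))
    st("disc",box(-40,60,140,220,54,62))
    st("hous",box(-60,90,120,240,46,53))
    for c in ((386,248.3),(385.8,-279.4),(427,-33)):
        m=(np.hypot(Q[:,0]-c[0],Q[:,1]-c[1])<60)&(Q[:,2]>27)&(Q[:,2]<38); b=Q[m]; 
        (cc,s,t)=cv2.minAreaRect(b[:,:2].astype(np.float32)); print(n,"pack",b[:,:2].mean(0).round(1),np.round(cc,1),np.round(s,1),round(t,1),np.median(b[:,2]).round(1))
d=load("top0"); hsv=cv2.cvtColor(d["img"],cv2.COLOR_BGR2HSV)
m=((hsv[...,2]>100)).astype(np.uint8)*255
for c in cv2.findContours(m,cv2.RETR_EXTERNAL,cv2.CHAIN_APPROX_NONE)[0]:
    x,y,w,h=cv2.boundingRect(c)
    if x>310 and y>110 and cv2.contourArea(c)>200:
        w_=np.array([ray(d,u,v,.010)[:2]*1000 for u,v in c[:,0]],np.float32); print("tray?",(x,y,w,h),[np.round(v,1) for v in cv2.minAreaRect(w_)])
E
```

```text
top rail 275 x lo/hi [23.5 29.3 35.9] y [-109.3   -1.   109.9] z 47.5 slope -0.03
top lip 381 x lo/hi [-44.1 -37.1 -29. ] y [-121.6   -0.8  120.3] z 47.8 slope 0.15
top wallL 74 x lo/hi [-19.7   1.1  19.5] y [40.7 49.8 60. ] z 16.5 slope -8.83
top wall+45 113 x lo/hi [-19.8   0.7  20.9] y [30.7 44.8 59.1] z 16.6 slope -1.21
top wall-45 123 x lo/hi [-21.    1.1  20.9] y [-59.6 -45.  -29.5] z 17.0 slope 3.41
top done 230 x lo/hi [-25.1  -2.1  21.9] y [-26.2  -0.4  24. ] z 36.6 slope -2.71
top knob 62 x lo/hi [-2.7 20.4 42.4] y [173.6 179.2 185.7] z 79.7 slope 35.42
top disc 92 x lo/hi [-0.3 20.2 46.5] y [157.9 173.3 200.6] z 57.2 slope 0.75
top hous 425 x lo/hi [-30.6  24.9  77.2] y [124.1 174.6 208.4] z 49.8 slope 3.55
top pack [385.8 248.7] [386.4 249.3] [55.1 72.5] 68.6 31.6
top pack [ 386.8 -279.9] [ 386.  -279.5] [55.  71.3] 89.4 31.1
top pack [427.7 -33. ] [427.6 -33.2] [53.7 72.9] 58.0 31.5
side rail 187 x lo/hi [23.2 28.8 36. ] y [-110.2  -13.9  108.6] z 46.4 slope -0.01
side lip 266 x lo/hi [-44.3 -36.5 -28.6] y [-129.   -19.9  121.1] z 46.3 slope 0.06
side wallL 21 x lo/hi [-
[... 483 characters left out ...]
i [-28.7  28.6  77.3] y [129.7 167.4 204.1] z 48.9 slope -3.67
side pack [386.4 245.1] [387.1 246.3] [58.6 74.1] 69.3 29.9
side pack [ 386.8 -283.6] [ 387.4 -281.9] [58.2 73. ] 89.4 30.1
side pack [427.2 -36.9] [427.4 -35.3] [58.4 72.9] 58.0 29.9
tray? (321, 245, 58, 62) [array([ 190.6, -329.8]), array([188.3, 174.2]), np.float64(1.0)]
tray? (323, 203, 20, 22) [array([ 388.8, -283.8]), array([62.7, 69. ]), np.float64(89.0)]
tray? (380, 182, 49, 40) [array([ 424.6, -519.6]), array([105.3, 137.7]), np.float64(11.4)]
tray? (341, 134, 37, 40) [array([ 590.9, -382.1]), array([121.6, 134. ]), np.float64(86.7)]
tray? (401, 128, 30, 30) [array([ 623. , -574.6]), array([92.5, 84.9]), np.float64(8.6)]
```

```bash
cat >> h.py <<'E'
from scipy.spatial.transform import Rotation as Ro
A=np.radians(2.05); O=np.array([.5864,-.0105,.005])   # bay1 floor centre
def mag(p): 
    c,s=np.cos(A),np.sin(A); p=np.asarray(p,float)
    return O+np.array([c*p[0]-s*p[1], s*p[0]+c*p[1], p[2]])
def quat(yaw,tilt=0.):
    """tool down, tool x along heading yaw; tilt>0 leans the body towards -x (front low)"""
    # object frame: x heading, z up ; pitched so +x end rises
    Rm=Ro.from_euler('z',yaw)*Ro.from_euler('y',-tilt)*Ro.from_euler('x',np.pi)
    q=Rm.as_quat(); return np.array([q[3],q[0],q[1],q[2]]), Rm.as_matrix()
E
python3 - <<'E'
from h import *
from workcell import bot, ik, observe
p=mag([.020,.179,0]); p[2]=.135; print(p)
for k in (0,np.pi):
  for yaw in (A,A-.6,A-1.2):
    for z in(.135,.28):
        q=ik([p[0],p[1],z],quat(yaw+k)[0]); print(k,round(yaw,2),z,None if q is None else np.round(q,2))
E
```

```text
[0.59998408 0.16910087 0.135     ]
0 0.04 0.135 [-0.75  0.83  0.59  1.74 -0.64  0.77 -1.37]
0 0.04 0.28 [-0.81  0.65  0.69  1.65 -0.47  1.01 -1.5 ]
0 -0.56 0.135 [-1.02  1.18  1.22  1.76 -1.23  1.17 -1.54]
0 -0.56 0.28 [-1.03  0.91  1.22  1.66 -0.91  1.24 -1.74]
0 -1.16 0.135 [-1.02  1.18  1.22  1.76 -1.23  1.17 -2.14]
0 -1.16 0.28 [-1.03  0.91  1.22  1.66 -0.91  1.24 -2.34]
3.141592653589793 0.04 0.135 [-0.39  0.73  0.03  1.72 -0.03  0.69  1.26]
3.141592653589793 0.04 0.28 [-0.45  0.55  0.11  1.63 -0.07  0.96  1.3 ]
3.141592653589793 -0.56 0.135 [-0.48  0.74  0.16  1.73 -0.17  0.69  0.78]
3.141592653589793 -0.56 0.28 [-0.55  0.56  0.27  1.64 -0.17  0.97  0.78]
3.141592653589793 -1.16 0.135 [-0.56  0.75  0.28  1.73 -0.3   0.7   0.29]
3.141592653589793 -1.16 0.28 [-0.64  0.58  0.4   1.65 -0.26  0.97  0.26]
```

```bash
python3 - <<'E'
from h import *
from workcell import bot, ik, observe, imaging
def rep(t): s=observe(); print(t,round(s["time_s"],1),s["position"].round(4),s["force"].round(1),s["ft_torque"].round(2),"g",round(s["gripper_width"],3),"q7",s["q"][6].round(2))
p=mag([.020,.179,0]); k=np.pi
bot.move_pose([p[0],p[1],.24],quat(A+k)[0]); bot.move_gripper(.45,40); rep("above")
bot.line_to([p[0],p[1],.135],vel=.12,stop_force=8); rep("down")
bot.move_gripper(0,50); rep("grip")
d=imaging.get_image("top"); crop(d,150,100,320,220,4,"pics/k1.png")
for a in np.arange(.15,1.21,.15):
    bot.move_pose([p[0],p[1],.135],quat(A+k-a)[0]); rep(round(a,2))
bot.move_gripper(.45); bot.line_to([p[0],p[1],.22]); rep("up")
E
```

```text
above 2.8 [0.6    0.1691 0.24  ] [-0.6  0.1 -0.3] [-0.03  0.    0.04] g 0.449 q7 1.29
down 3.9 [0.6004 0.1692 0.1357] [-0.8 -0.4  1. ] [ 0.01 -0.01 -0.05] g 0.452 q7 1.3
grip 4.2 [0.6003 0.1692 0.1358] [ 0.  -0.8  5.6] [-0.02  0.28  0.05] g 0.127 q7 1.3
0.15 4.5 [0.6003 0.1694 0.1358] [-1.3 -0.4  6.2] [-0.08  0.27  0.11] g 0.129 q7 1.18
0.3 4.8 [0.6002 0.1694 0.1358] [-1.   0.4  5.9] [0.01 0.29 0.08] g 0.126 q7 1.07
0.45 5.0 [0.6003 0.1695 0.1358] [-0.8 -0.6  7.5] [0.07 0.26 0.06] g 0.127 q7 0.96
0.6 5.3 [0.6003 0.1696 0.1358] [-0.5  1.   7.8] [0.15 0.24 0.04] g 0.129 q7 0.84
0.75 5.5 [0.6004 0.1696 0.1358] [-0.   1.2  6.8] [ 0.28  0.15 -0.07] g 0.126 q7 0.73
0.9 5.8 [0.6004 0.1696 0.1358] [-1.2  1.7  8.2] [ 0.33  0.11 -0.12] g 0.127 q7 0.62
1.05 6.0 [0.6005 0.1697 0.1358] [0.4 2.9 8.2] [ 0.43  0.05 -0.17] g 0.127 q7 0.5
1.2 6.3 [0.6005 0.1697 0.1358] [-0.3  2.3  8.4] [ 0.49 -0.09 -0.12] g 0.125 q7 0.39
up 7.4 [0.5996 0.1692 0.2193] [ 0.3 -0.2  0.2] [ 0.01 -0.    0.02] g 0.451 q7 0.35
```

```bash
python3 - <<'E'
from h import *
from workcell import imaging
d=imaging.get_image("top"); crop(d,150,100,320,220,4,"pics/k2.png");np.savez("top1.npz",**d)
d=imaging.get_image("side"); crop(d,210,130,350,235,5.5,"pics/k3.png")
E
```

```text
(no output)
```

View pics/k2.png

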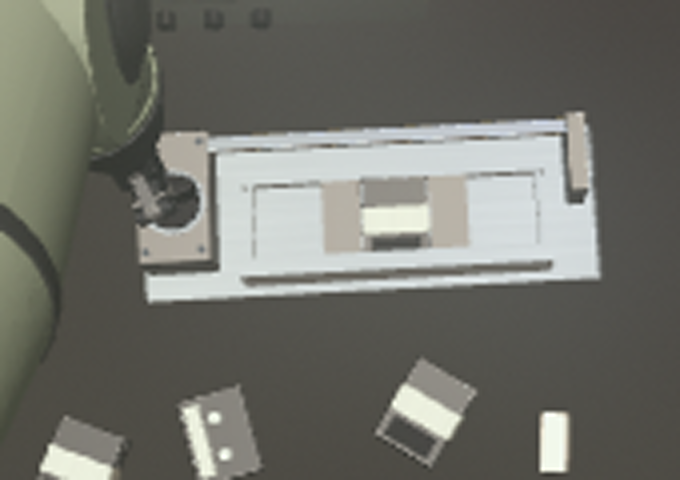

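View pics/k3.png

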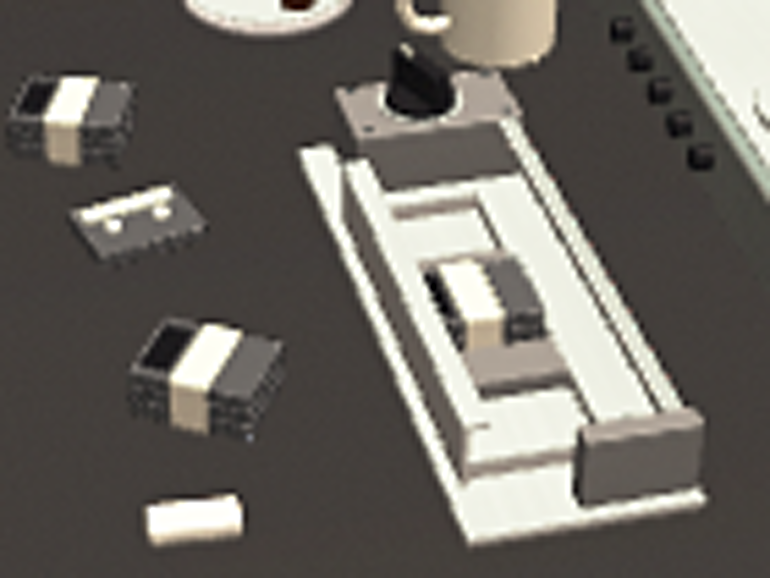

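```bash
cat >> h.py <<'E'
H=.083
def tq(yaw,tilt=0.,k=0.):
    Rb=Ro.from_euler('z',yaw)*Ro.from_euler('y',-tilt)
    q=(Rb*Ro.from_euler('z',k)*Ro.from_euler('x',np.pi)).as_quat(); return np.array([q[3],q[0],q[1],q[2]]),Rb.as_matrix()
def pk(xft,zfb,deg,yb,k):
    """mag-frame pack pose given front-top x, front-bottom z(over floor), tilt -> TCP pos, quat"""
    t=np.radians(deg); cx=xft+.0365*np.cos(t)+.0315*np.sin(t); cz=zfb+.0365*np.sin(t)
    q,Rb=tq(A,t,k); return mag([cx,yb,cz])+H*Rb[:,2], q
E
python3 - <<'E'
from h import *
from workcell import ik
d=load("top1"); Q=pts(d).reshape(-1,3)*1000
R=np.array([[np.cos(A),np.sin(A)],[-np.sin(A),np.cos(A)]]); q=np.c_[(Q[:,:2]-O[:2]*1000)@R.T,Q[:,2]]
b=q[(abs(q[:,0])<45)&(abs(q[:,1])<40)&(q[:,2]>31)&(q[:,2]<42)]; print(np.percentile(b[:,0],[1,99]),np.percentile(b[:,1],[1,50,99]),np.median(b[:,2]), b[b[:,0]>-20][:,1].mean())
for yb in(-.09,0,.09):
  for k in(0,np.pi):
    print(yb,k)
    for a in((-.0365,0,0),(-.0385,.0015,12),(-.0385,.0015,22),(-.026,.0015,22),(-.026,.1,22)):
        j=ik(*pk(*a,yb,k)); print(None if j is None else j.round(2))
for k in (0,np.pi): print(ik([.5905,-.383,.09],tq(0,0,k)[0]))
E
```

```text
[-44.08814162  35.49083615] [-29.63295571  -0.75027407  28.60914557] 36.21105842017425 -0.848151429228863
-0.09 0
[-0.4   0.95  0.74  1.83 -0.93  0.75 -0.68]
[-0.28  0.79  0.51  2.   -1.11  0.42 -0.45]
[-0.64  1.24  1.22  2.14  4.38  1.1   0.08]
[-0.67  1.42  1.37  2.11  4.35  1.3  -0.01]
[-0.31  0.58  0.54  2.07 -1.14  0.38 -0.38]
-0.09 3.141592653589793
[ 0.02  0.78  0.07  1.81 -0.09  0.56  1.75]
[ 0.09  0.71 -0.01  1.98 -0.07  0.25  1.75]
[ 0.58  0.77 -0.65  2.09  1.59  0.36  0.25]
[ 0.43  0.73 -0.45  2.06  1.53  0.23  0.26]
[ 0.15  0.51 -0.08  2.04 -0.04  0.21  1.74]
0 0
[-0.57  0.94  0.75  1.86 -0.95  0.75 -0.8 ]
[-0.47  0.79  0.54  2.03 -1.15  0.4  -0.57]
[-0.4   0.74  0.41  2.16  4.28  0.25  0.29]
[-0.83  1.24  1.22  2.15  4.38  1.03 -0.09]
[-0.54  0.58  0.6   2.1  -1.15  0.33 -0.55]
0 3.141592653589793
[-0.13  0.77  0.07  1.84 -0.1   0.54  1.61]
[-0.12  0.7   0.04  2.01 -0.06  0.22  1.58]
[ 0.54  0.84 -0.86  2.12  1.67  0.59  0.06]
[ 0.4   0.77 -0.65  2.09  1.63  0.43  0.04]
[-0.13  0.49  0.05  2.09 -0.01  0.18  1.52]
0.09 0
[-0.73  0.95  0.77  1.86 -0.96  0.76 -0.94]
[-0.68  0.81  0.6   2.03 -1.15  0.41 -0.75]
[-1.03  1.24  1.22  2.17  4.38  0.96 -0.25]
[-1.05  1.42  1.37  2.14  4.36  1.17 -0.34]
[-0.78  0.61  0.69  2.1  -1.11  0.32 -0.76]
0.09 3.141592653589793
[-0.29  0.77  0.08  1.83 -0.11  0.54  1.46]
[-0.33  0.7   0.09  2.01 -0.06  0.23  1.4 ]
[ 0.21  0.76 -0.66  2.12  1.65  0.5  -0.17]
[ 0.21  0.77 -0.66  2.08  1.62  0.5  -0.12]
[-0.42  0.5   0.18  2.08  0.02  0.19  1.31]
[ 0.08891752  1.04895276  0.72812635  1.51768437 -0.82574634  0.90243621
 -0.47210094]
[ 0.45677392  0.89689005  0.05773434  1.49472315 -0.06606123  0.75188203
  2.11190761]
```

```bash
cat >> h.py <<'E'
D=np.radians(-8); TH=.0180; TL=.0665
def tcp(c,yaw,t,k,D=D):
    """TCP pose holding a pack: c underside centre world, heading yaw, pack pitch t (+x end up)"""
    n=tq(yaw,t)[1][:,2]; q,Rt=tq(yaw,t+D,k); return np.asarray(c)+TH*n+TL*Rt[:,2], q
def pk(xft,zfb,deg,yb,k,D=D):
    t=np.radians(deg); cx=xft+.0365*np.cos(t)+.0315*np.sin(t); cz=zfb+.0365*np.sin(t)
    return tcp(mag([cx,yb,cz]),A,t,k,D)
E
python3 - <<'E'
from h import *
from workcell import ik
for yb in(-.09,0,.09):
    k=np.pi
    print(yb,k)
    for a in((-.0365,0,0),(-.0385,.0015,12),(-.0385,.0015,18),(-.026,.0015,18),(-.026,.1,18)):
        j=ik(*pk(*a,yb,k)); print(None if j is None else j.round(2))
for c,y in (((.386,.2483,0),-21.3),((.386,-.2795,0),-2.4+0),((.427,-.033,0),-32)):
  for k in(np.pi,0):
    for z in(0,.12): 
        j=ik(*tcp(np.array(c)+[0,0,z],np.radians(y),0,k)); print(c,k,None if j is None else j.round(2))
E
```

```text
-0.09 3.141592653589793
[ 0.    0.83  0.09  1.68 -0.08  0.77  1.73]
[ 0.04  0.74  0.05  1.86 -0.09  0.47  1.76]
[ 0.08  0.71  0.01  1.95 -0.08  0.31  1.76]
[ 0.07  0.72  0.01  1.92 -0.08  0.33  1.76]
[ 0.03  0.56  0.06  1.88 -0.11  0.53  1.78]
0 3.141592653589793
[-0.13  0.82  0.08  1.71 -0.1   0.75  1.61]
[-0.13  0.73  0.07  1.9  -0.09  0.45  1.6 ]
[-0.12  0.7   0.05  1.98 -0.07  0.29  1.59]
[-0.12  0.71  0.05  1.95 -0.07  0.31  1.59]
[-0.16  0.54  0.1   1.91 -0.09  0.51  1.6 ]
0.09 3.141592653589793
[-0.27  0.82  0.07  1.71 -0.12  0.76  1.48]
[-0.3   0.73  0.09  1.89 -0.1   0.45  1.45]
[-0.32  0.7   0.09  1.98 -0.07  0.29  1.42]
[-0.32  0.71  0.09  1.95 -0.07  0.31  1.42]
[-0.35  0.55  0.13  1.91 -0.07  0.52  1.42]
(0.386, 0.2483, 0) 3.141592653589793 [-0.67  0.69  0.07  2.1  -0.38  0.46  0.93]
(0.386, 0.2483, 0) 3.141592653589793 [-0.75  0.46  0.17  2.06 -0.29  0.73  0.83]
(0.386, 0.2483, 0) 0 [-1.17  0.91  0.8   2.12 -1.15  0.8  -1.48]
(0.386, 0.2483, 0) 0 [-1.33  0.75  1.05  2.08 -0.91  1.   -1.67]
(0.386, -0.2795, 0) 3.141592653589793 [ 0.37  0.72  0.13  2.03 -0.06  0.53  2.05]
(0.386, -0.2795, 0) 3.141592653589793 [ 0.3   0.5   0.22  1.99 -0.06  0.78  2.07]
(0.386, -0.2795, 0) 0 [-0.01  0.87  0.69  2.05 -0.78  0.65 -0.4 ]
(0.386, -0.2795, 0) 0 [-0.18  0.73  0.96  2.01 -0.65  0.9  -0.47]
(0.427, -0.033, 0) 3.141592653589793 [-0.1   0.68  0.13  2.15 -0.35  0.46  1.34]
(0.427, -0.033, 0) 3.141592653589793 [-0.21  0.45  0.26  2.1  -0.27  0.74  1.26]
(0.427, -0.033, 0) 0 [-0.58  0.9   0.82  2.17 -1.11  0.78 -1.06]
(0.427, -0.033, 0) 0 [-0.73  0.74  1.08  2.13 -0.85  0.98 -1.25]
```

```bash
cat >> h.py <<'E'
def rep(t):
    from workcell import observe
    s=observe(); print(t,round(s["time_s"],1),s["position"].round(4),"F",s["force"].round(1),"M",s["ft_torque"].round(2),"g",round(s["gripper_width"],3))
def ln(pq,vel=.1,stop=None):
    from workcell import bot
    return bot.line_to(pq[0],pq[1],vel=vel,stop_force=stop)
E
python3 - <<'E'
from h import *
from workcell import bot, observe, imaging
k=np.pi; yb=-.0004
p,q=pk(-.0375,0,0,yb,k)
bot.move_pose(p+[0,0,.09],q); bot.move_gripper(.9,60); rep("above")
r=ln((p,q),.1,10); rep(f"down {r}")
bot.move_gripper(0); rep("grip")
d=imaging.get_image("side"); crop(d,210,130,350,235,5.5,"pics/g1.png")
ln(pk(-.0382,.001,2,yb,k),.03); rep("2")
for a in (7,12,18): ln(pk(-.0385,.0015,a,yb,k),.05); rep(a)
d=imaging.get_image("side"); crop(d,210,130,350,235,5.5,"pics/g2.png")
E
```

```text
above 9.1 [ 0.5947 -0.0104  0.1789] F [-0.2  0.2  1.2] M [ 0.01 -0.22 -0.02] g 0.899
down False 10.2 [ 0.595  -0.0106  0.0894] F [-0.2  0.6  0.2] M [-0.04 -0.13  0.01] g 0.901
grip 10.5 [ 0.595  -0.0106  0.0898] F [-1.9  0.5  9.5] M [ 0.02  0.47 -0.06] g 0.618
2 10.9 [ 0.592  -0.0107  0.0918] F [-0.3 -0.7 -1.4] M [ 0.02 -0.16  0.01] g 0.616
7 11.1 [ 0.5868 -0.0109  0.0955] F [ 0.5 -0.1 -1.3] M [-0.05 -0.05  0.01] g 0.614
12 11.4 [ 0.5819 -0.011   0.098 ] F [-0.1  0.  -2. ] M [ 0.06  0.08 -0.01] g 0.614
18 11.7 [ 0.5756 -0.0112  0.1003] F [ 0.8 -0.  -2. ] M [0.04 0.2  0.01] g 0.612
```

View pics/g1.png

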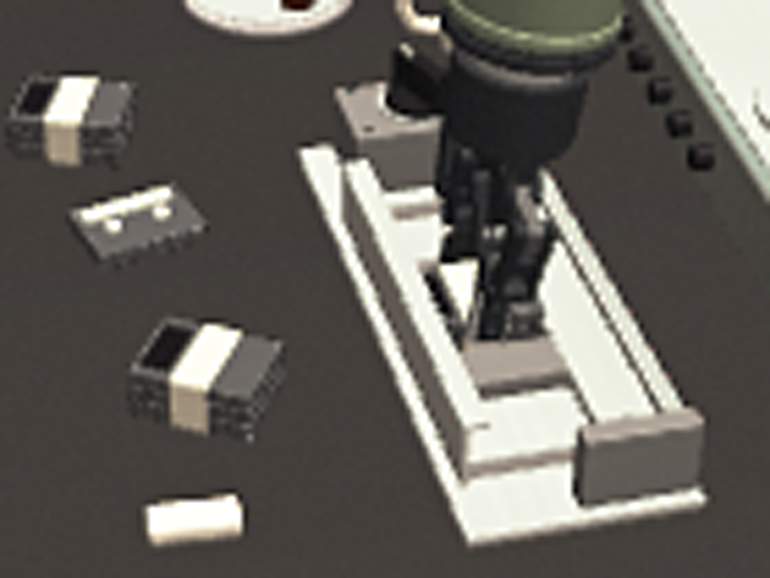

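View pics/g2.png

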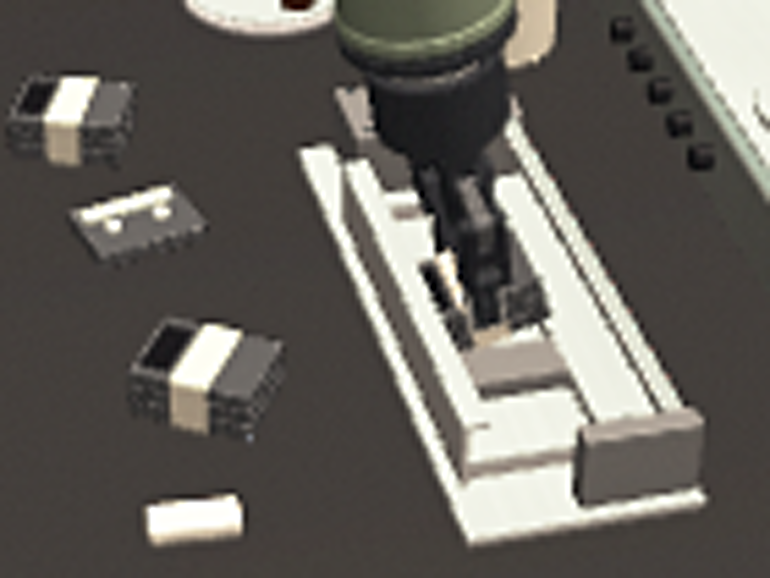

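The grip held and the pack is tilted with almost no side force. I'll draw it back, lift it and move it to the tray.

```bash
python3 - <<'E'
from h import *
from workcell import bot, observe, imaging
k=np.pi; yb=-.0004
ln(pk(-.0255,.002,18,yb,k),.05); rep("back")
ln(pk(-.0245,.11,18,yb,k),.12); rep("lift")
c=np.array([.5905,-.383,.0]); yaw=0.0
p,q=tcp(c+[0,0,.11],yaw,0,k,D); bot.move_pose(p,q); rep("over")
d=imaging.get_image("side"); cv2.imwrite("pics/t1.png",d["img"])
p,q=tcp(c+[0,0,.0045],yaw,0,k,D); r=ln((p,q),.1,6); rep(f"low {r}")
bot.move_gripper(.85); rep("open")
ln((p+[0,0,.12],q),.15)
d=imaging.get_image("side"); cv2.imwrite("pics/t2.png",d["img"])
E
```

```text
back 12.2 [ 0.5886 -0.0108  0.1007] F [-0.   0.  -1.4] M [0.03 0.22 0.01] g 0.613
lift 13.2 [ 0.5889 -0.0108  0.2082] F [ 0.1  0.6 -0.9] M [0.04 0.23 0.03] g 0.612
over 14.6 [ 0.6007 -0.3811  0.1939] F [ 0.3  0.8 -0.7] M [ 0.01 -0.18 -0.05] g 0.617
low True 15.7 [ 0.5993 -0.3827  0.0888] F [-1.2  1.7  9.9] M [ 0.15  0.35 -0.08] g 0.615
open 16.0 [ 0.5987 -0.3824  0.0876] F [-0.3  0.7 -0.2] M [-0.03 -0.18  0.01] g 0.85
```

View pics/t2.png

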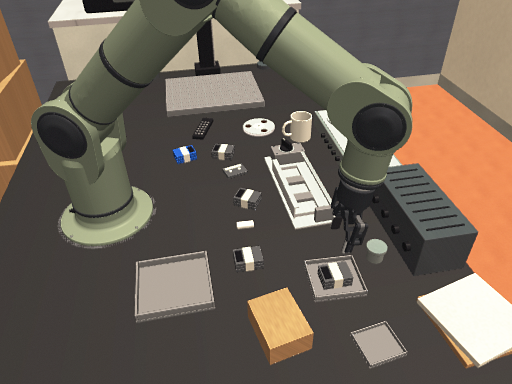

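```bash
cat > job.py <<'E'
from h import *
from workcell import bot, observe, imaging, ik
def look():
    d=imaging.get_image("top"); out=[]
    hsv=cv2.cvtColor(d["img"],cv2.COLOR_BGR2HSV)
    for r in rects(d,.022,.042,.0315,(120,178,380,300)):
        if abs(r["L"]-75)>6 or abs(r["W"]-58)>6: continue
        u,v=np.round(r["px"]).astype(int); pat=hsv[v-8:v+9,u-8:u+9].reshape(-1,3)
        if ((pat[:,1]>120)&(pat[:,0]>95)&(pat[:,0]<130)&(pat[:,2]>80)).mean()>.15: continue
        out.append((np.array(r["c"])/1000,np.radians(r["yaw"]),r["px"]))
        print("pack",np.round(r["c"],1),round(r["yaw"],1),np.round(r["px"],1),round(r["L"],1),round(r["W"],1))
    return d,out
def pick(c,yaw,k=np.pi):
    c3=np.array([c[0],c[1],0.]); p,q=tcp(c3,yaw,0,k)
    bot.move_pose(p+[0,0,.1],q); bot.move_gripper(.95,60)
    r=ln((p,q),.12,10); rep(f"pick down {r}")
    bot.move_gripper(0); rep("grip")
    ln((p+[0,0,.12],q),.15); rep("up")
def insert(yb,k=np.pi):
    p,q=pk(-.0245,.10,18,yb,k); bot.move_pose(p,q); rep("over bay")
    r=ln(pk(-.0245,.003,18,yb,k),.08,8); rep(f"low {r}")
    return r
E
python3 - <<'E'
from job import *
d,o=look(); np.savez("top2.npz",**d)
c,y,_=min(o,key=lambda t:t[0][1]); pick(c,y)
d=imaging.get_image("side"); crop(d,180,200,330,310,5,"pics/p1.png")
insert(-.09)
d=imaging.get_image("side"); crop(d,210,130,350,235,5.5,"pics/p2.png")
E
```

```text
pack [386.1 248.6] -21.3 [168.9 216.8] 75.5 58.9
pack [427.2 -33. ] -32.2 [255.8 202.6] 76.0 57.7
pick down False 19.7 [ 0.4352 -0.038   0.0843] F [-0.5 -0.7 -0.1] M [-0.07 -0.21 -0.02] g 0.948
grip 20.1 [ 0.4353 -0.0379  0.0846] F [-1.6 -0.1 14.6] M [0.09 0.51 0.12] g 0.614
up 21.1 [ 0.4347 -0.0379  0.2033] F [-0.5  0.5 -1.2] M [-0.06 -0.14  0.03] g 0.617
over bay 21.9 [ 0.5914 -0.1001  0.1981] F [-0.6  0.3 -1.2] M [0.02 0.2  0.01] g 0.618
low False 23.3 [ 0.5927 -0.1004  0.1024] F [-0.8  0.5 -1.3] M [-0.04  0.26 -0.05] g 0.614
```

View pics/p2.png

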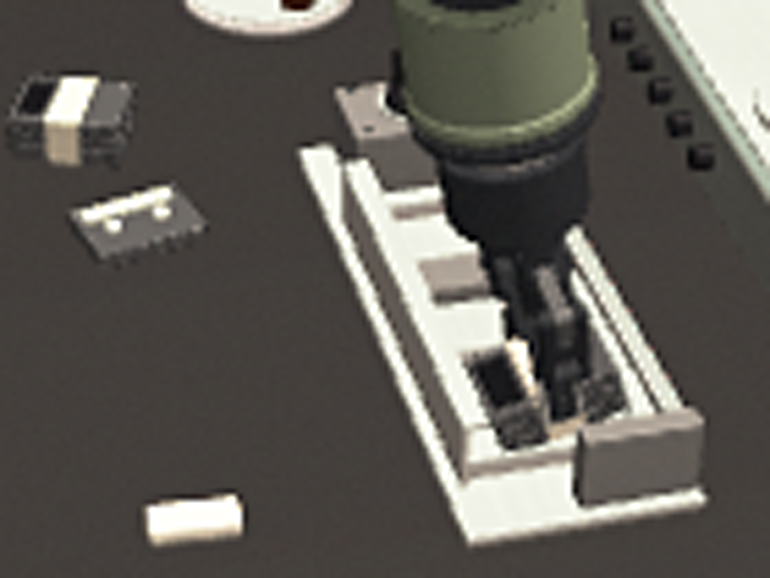

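The third pack was hidden by the arm, so I took the middle one. It is now tilted low in bay0. Next I push it forward to the wall and lower it.

```bash
cat >> job.py <<'E'
def seat(yb,k=np.pi):
    r=ln(pk(-.0420,.0025,18,yb,k),.03,5); rep(f"wall {r}")
    x,_=pk(-.0420,.0025,18,yb,k); s=observe()["position"]
    e=(s-x)@np.array([np.cos(A),np.sin(A),0])   # short of target by e
    xs=-.0420+max(e,0)+.0013; print("xft at wall",-.042+e)
    for a in (18,12,7,3): 
        r=ln(pk(xs,.0015,a,yb,k),.04,12); rep(f"{a} {r}")
        if r: return False
    r=ln(pk(xs,-.0005,0,yb,k),.03,8); rep(f"flat {r}")
    return True
def letgo(yb,k=np.pi):
    bot.move_gripper(.8); s=observe()["position"]; q=pk(0,0,0,yb,k)[1]
    bot.line_to(s+[0,0,.12],vel=.15); rep("off")
E
python3 - <<'E'
from job import *
ok=seat(-.09); print(ok)
if ok: letgo(-.09)
d=imaging.get_image("side"); crop(d,210,130,350,235,5.5,"pics/p3.png")
E
```

```text
wall True 23.8 [ 0.5766 -0.101   0.1015] F [ 2.8 -1.2 -0.6] M [-0.09 -0.45 -0.07] g 0.618
xft at wall -0.04036567502140385
18 False 24.1 [ 0.5776 -0.1008  0.1001] F [-0.   0.4 -1.5] M [0.05 0.25 0.01] g 0.619
12 False 24.4 [ 0.5845 -0.1005  0.0977] F [-0.7 -0.7 -1.5] M [ 0.07  0.11 -0.01] g 0.613
7 False 24.7 [ 0.5892 -0.1004  0.0949] F [ 0.7 -0.1 -1.1] M [0.01 0.06 0.01] g 0.615
3 False 25.0 [ 0.593  -0.1004  0.0923] F [ 0.4 -0.7 -1.9] M [ 0.03 -0.14  0.03] g 0.616
flat True 25.2 [ 0.5956 -0.1008  0.0898] F [-1.1  0.7 13.9] M [0.16 0.62 0.08] g 0.618
True
off 26.4 [ 0.5947 -0.1004  0.2084] F [-0.7  0.  -0.2] M [ 0.04 -0.11  0.01] g 0.803
```

View pics/p3.png

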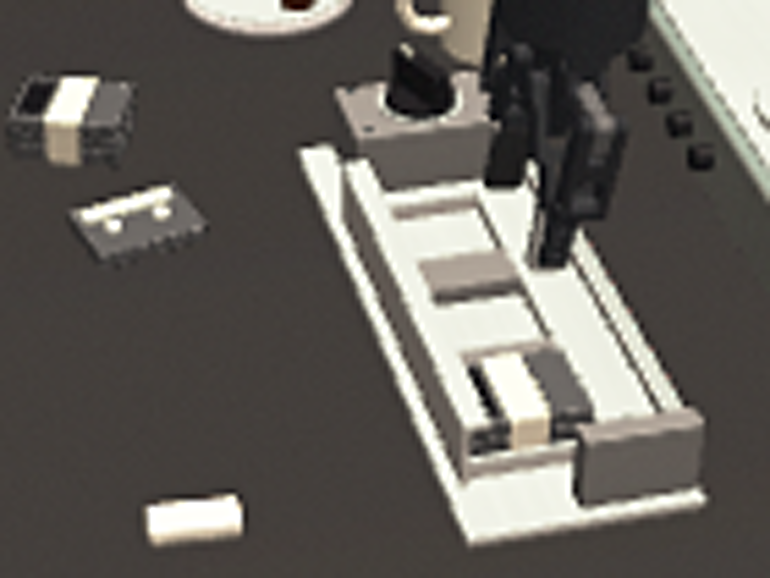

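The pack lies flat in bay0. Next is the right-hand pack, into bay1.

```bash
python3 - <<'E'
from job import *
d,o=look(); cv2.imwrite("pics/l2.png",d["img"])
E
```

```text
pack [385.9 248.1] -21.4 [168.9 216.9] 75.5 60.2
pack [ 385.7 -279.6] -1.0 [332.4 213.8] 74.0 58.4
```

View pics/l2.png

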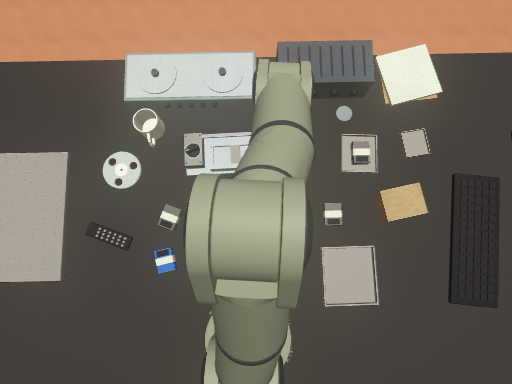

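The finished pack sits in the middle tray at (361,152). Two packs remain, at (169,217) and (332,214), neither of them moved.

```bash
python3 - <<'E'
from job import *
pick(np.array([.3859,-.2796]),np.radians(-1))
d,o=look()
insert(0)
d=imaging.get_image("side"); crop(d,210,130,350,235,5.5,"pics/q2.png")
if seat(0): letgo(0)
d=imaging.get_image("side"); crop(d,210,130,350,235,5.5,"pics/q3.png")
d,o=look()
E
```

```text
pick down False 28.9 [ 0.3954 -0.2799  0.0844] F [-0.3  0.4 -0.8] M [-0.01 -0.09 -0.04] g 0.952
grip 29.3 [ 0.3955 -0.2799  0.0847] F [-1.1  1.1 12.7] M [0.26 0.43 0.04] g 0.616
up 30.2 [ 0.3949 -0.2796  0.2032] F [-0.   0.6 -1.5] M [-0.04 -0.19 -0.02] g 0.619
pack [386.  248.3] -21.2 [168.9 216.8] 75.5 59.5
over bay 31.6 [ 0.5889 -0.012   0.1988] F [-0.9 -0.4 -1. ] M [0.   0.26 0.02] g 0.614
low False 32.9 [ 0.5895 -0.0104  0.1024] F [ 0.3 -0.1 -0.6] M [-0.03  0.25  0.03] g 0.614
wall True 33.5 [ 0.5727 -0.011   0.1014] F [ 2.9 -0.1  0.4] M [ 0.02 -0.41 -0.02] g 0.618
xft at wall -0.04100300532246122
18 False 33.8 [ 0.5738 -0.0109  0.1001] F [ 0.1  0.2 -0.9] M [ 0.01  0.26 -0.05] g 0.62
12 False 34.1 [ 0.5806 -0.0107  0.0977] F [-0.4  0.6 -0.8] M [-0.    0.1  -0.03] g 0.615
7 False 34.4 [ 0.5853 -0.0106  0.0949] F [-0.7  0.4 -2.5] M [ 0.03  0.01 -0.02] g 0.616
3 False 34.6 [ 0.5891 -0.0105  0.0923] F [ 0.  -0.2 -2.3] M [-0.02 -0.15  0.01] g 0.613
flat True 34.9 [ 0.5916 -0.0105  0.0898] F [-0.8 -0.5 15.3] M [0.04 0.85 0.05] g 0.613
off 36.1 [ 0.5909 -0.0104  0.2085] F [ 0.8 -0.1  1.1] M [ 0.02 -0.2   0.04] g 0.8
```

View pics/q3.png

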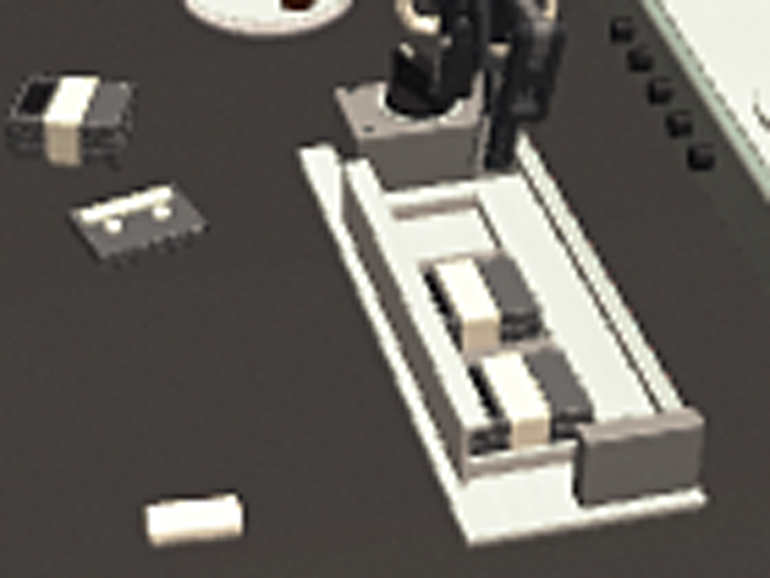

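```bash
python3 - <<'E'
from job import *
p,q=tcp([.5,-.2,.2],A,0,np.pi); bot.move_pose(p,q)
d,o=look(); cv2.imwrite("pics/l3.png",d["img"])
if len(o)==1:
    pick(o[0][0],o[0][1])
    insert(.09)
    if seat(.09): letgo(.09)
    d=imaging.get_image("side"); crop(d,210,130,350,235,5.5,"pics/r3.png")
E
```

```text
pack [386.  248.3] -21.2 [169.  216.8] 75.5 59.5
pick down False 40.1 [0.3949 0.2451 0.0844] F [0.5 0.2 0.5] M [-0.08 -0.1   0.04] g 0.951
grip 40.5 [0.3949 0.2451 0.0847] F [-0.7 -2.6 14.1] M [-0.14  0.51 -0.02] g 0.615
up 41.5 [0.3944 0.2448 0.2033] F [ 0.1  0.1 -1.6] M [-0.1  -0.09  0.03] g 0.618
over bay 42.5 [0.5853 0.0807 0.1985] F [-0.1  0.7 -0.3] M [ 0.01  0.21 -0.03] g 0.614
low False 43.9 [0.5863 0.0796 0.1024] F [ 0.4  0.5 -1.1] M [0.03 0.23 0.  ] g 0.615
wall True 44.4 [0.5707 0.0791 0.1016] F [3.  0.6 0.4] M [ 0.02 -0.44 -0.01] g 0.614
xft at wall -0.03982072073123914
18 False 44.7 [0.5717 0.079  0.1002] F [ 0.  -0.3 -1.1] M [-0.02  0.24  0.01] g 0.616
12 False 45.0 [0.5786 0.079  0.0977] F [-0.1  0.  -1.9] M [-0.01  0.1   0.03] g 0.613
7 False 45.3 [0.5833 0.0793 0.0949] F [ 0.2  0.4 -0.7] M [-0.03  0.05 -0.01] g 0.614
3 False 45.5 [0.5871 0.0796 0.0923] F [-1.2 -0.4 -0.6] M [-0.06 -0.09 -0.06] g 0.618
flat True 45.8 [0.5896 0.0798 0.0898] F [-1.8 -0.9 15.2] M [0.16 0.86 0.07] g 0.618
off 47.0 [0.5888 0.0797 0.2085] F [-0.4 -0.2 -0.2] M [-0.01 -0.15  0.05] g 0.802
```

View pics/r3.png

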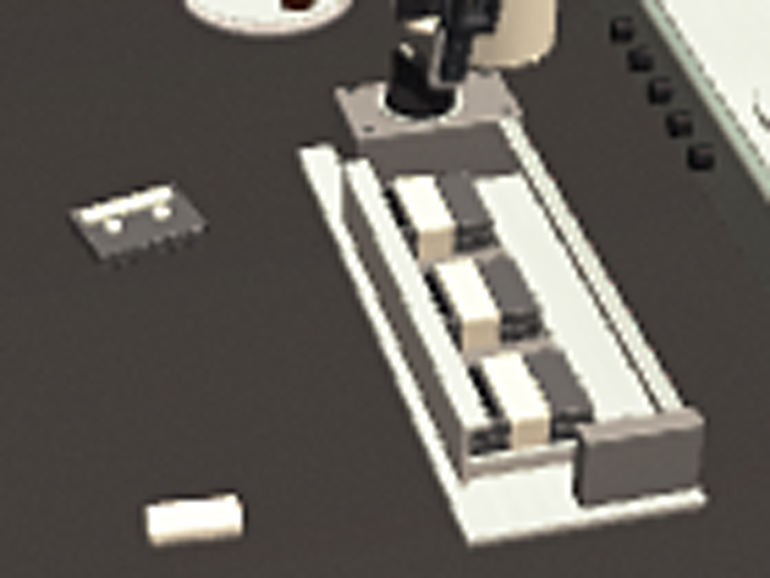

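All three look flat in the side view. I'll check their heights, then turn the knob back.

```bash
cat >> job.py <<'E'
def chk():
    p,q=tcp([.47,.30,.28],A,0,np.pi); bot.move_pose(p,q)
    R=np.array([[np.cos(A),np.sin(A)],[-np.sin(A),np.cos(A)]])
    for n in("top","side"):
        d=imaging.get_image(n); Q=pts(d).reshape(-1,3); m=(Q[:,2]>.001); Q=Q[m]; x=(Q[:,:2]-O[:2])@R.T
        for yb in(-.09,0,.09):
            for s,(a,b) in dict(front=(-.025,-.008),rear=(.006,.022)).items():
                mm=(x[:,0]>a)&(x[:,0]<b)&(abs(x[:,1]-yb)<.02); print(n,yb,s,mm.sum(),(1000*np.median(Q[mm,2])).round(1) if mm.sum() else None)
        r=(x[:,0]>-.0)&(x[:,0]<.09)&(abs(x[:,1])<.1)&(abs(Q[:,2]-.048)<.0045); print(n,"rail x",np.median(x[r,0]).round(4),r.sum())
        cv2.imwrite(f"pics/chk_{n}_{int(observe()['time_s']*10)}.png",d["img"])
        if n=="top":
            t=(abs(Q[:,0]-.59)<.06)&(abs(Q[:,1]+.383)<.05)&(Q[:,2]>.03); print("done in tray",Q[t].mean(0).round(4),t.sum())
E
python3 - <<'E'
from job import *
chk()
E
ls pics/chk*
```

```text
top -0.09 front 61 35.9
top -0.09 rear 54 36.2
top 0 front 60 36.4
top 0 rear 56 35.9
top 0.09 front 68 35.9
top 0.09 rear 56 35.7
top rail x 0.0674 226
done in tray [ 0.5891 -0.3812  0.0352] 361
side -0.09 front 45 35.5
side -0.09 rear 44 34.9
side 0 front 38 35.3
side 0 rear 39 34.7
side 0.09 front 34 35.1
side 0.09 rear 33 35.0
side rail x 0.068 152
pics/chk_side_482.png
pics/chk_top_482.png
```

```bash
python3 - <<'E'
from job import *
p=mag([.020,.179,0]); k=np.pi
bot.move_pose([p[0],p[1],.24],quat(A+k-1.2)[0]); bot.move_gripper(.45,50)
r=bot.line_to([p[0],p[1],.135],vel=.12,stop_force=8); rep(f"down {r}")
bot.move_gripper(0,50); rep("grip")
for a in np.arange(1.05,-.01,-.15):
    bot.move_pose([p[0],p[1],.135],quat(A+k-a)[0]); rep(round(a,2))
bot.move_gripper(.45); bot.line_to([p[0],p[1],.24]); rep("up")
chk()
E
ls pics/chk*
```

```text
down False 50.6 [0.6003 0.1692 0.1357] F [ 0.1 -0.1 -0.5] M [-0.08 -0.03 -0.01] g 0.447
grip 51.0 [0.6006 0.1693 0.1359] F [0.1 0.1 6.4] M [ 0.1  -0.18 -0.08] g 0.128
1.05 51.2 [0.6006 0.1693 0.1359] F [0.  0.7 6.7] M [ 0.25 -0.13 -0.14] g 0.124
0.9 51.5 [0.6006 0.1693 0.1358] F [1.3 0.2 6.5] M [ 0.19 -0.16 -0.11] g 0.123
0.75 51.7 [0.6006 0.1692 0.1359] F [0.4 1.7 7. ] M [ 0.19 -0.09 -0.01] g 0.128
0.6 52.0 [0.6006 0.1693 0.1359] F [0.8 1.4 7.1] M [ 0.16 -0.1   0.04] g 0.125
0.45 52.2 [0.6006 0.1693 0.1359] F [1.  0.4 7.8] M [ 0.13 -0.1   0.03] g 0.125
0.3 52.5 [0.6006 0.1692 0.1358] F [1.2 1.  6.6] M [ 0.06 -0.1   0.12] g 0.127
0.15 52.7 [0.6006 0.1692 0.1358] F [0.6 1.7 6.6] M [ 0.1  -0.13  0.15] g 0.127
-0.0 53.0 [0.6006 0.1692 0.1359] F [0.8 0.1 7.5] M [ 0.05 -0.08  0.11] g 0.125
up 54.2 [0.5996 0.169  0.2392] F [0.9 1.1 0.3] M [-0.04 -0.04 -0.  ] g 0.449
top -0.09 front 60 36.4
top -0.09 rear 55 36.0
top 0 front 60 36.2
top 0 rear 56 35.7
top 0.09 front 58 36.5
top 0.09 rear 58 36.5
top rail x 0.0295 225
done in tray [ 0.5892 -0.3813  0.0349] 363
side -0.09 front 44 35.7
side -0.09 rear 44 35.0
side 0 front 40 35.2
side 0 rear 34 34.8
side 0.09 front 33 34.5
side 0.09 rear 34 34.3
side rail x 0.0293 154
pics/chk_side_482.png
pics/chk_side_551.png
pics/chk_top_482.png
pics/chk_top_551.png
```

View pics/chk_side_551.png

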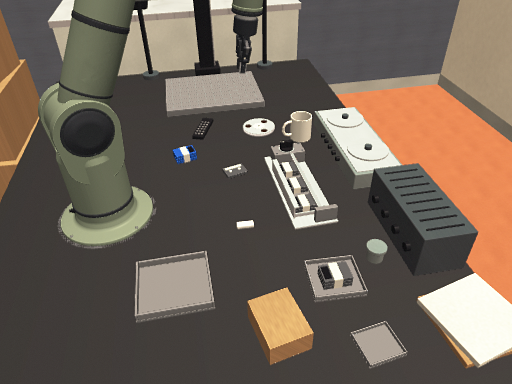

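View pics/chk_top_551.png

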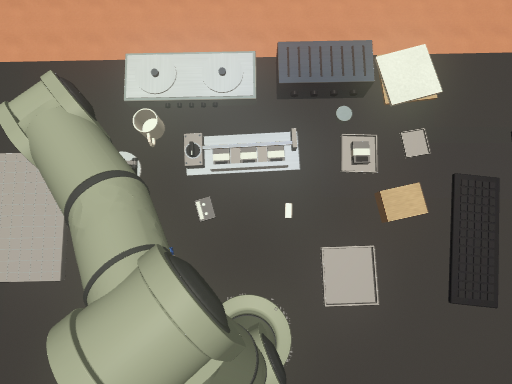

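The pictures show the rail closed over the three packs at top (222–276,155), the finished pack in the middle tray at (361,152), and the other things where they were. The robot is touching nothing, so I'm handing in.

```bash
python3 -c "
from workcell import bot
bot.close_job()"
```

```text
the job is handed in; nothing more can be done
```

The changeover is finished and handed in at about 55 s, within the 200 s limit. I turned the knob open, moved the finished pack to the middle-sized out-tray, and tilted the three banded packs into bay0, bay1 and bay2. I then turned the knob back to lock.

**What the last checks showed**
- **Rail:** it sits at about x = 29 mm in both cameras, which is the locked position.
- **Packs in the bays:** the tops measure about 36 mm in the top view and 34–36 mm in the side view, front and rear alike. That fits packs lying flat and fully home.
- **Finished pack:** it lies flat about 2 mm from the tray centre.
- **Other things on the desk:** in the last pictures they look unmoved, and the robot was touching nothing. I did not measure them.

**Disagreements and departures**
- **Cameras:** the side camera reads about 1.5 mm lower than the top one, and about 3 mm off in y. I used the top one, and the light contact forces in the bays agreed with it.
- **Tilt:** I tilted the packs 18°, not the 20 to 25° you gave, to stay clear of a wrist joint limit. They went in and out with only a few newtons of force.

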